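# Lock the sweets box for dispatch

## Robot

A 6-joint arm with a two-finger parallel gripper is mounted at the origin on the work surface. World frame = base frame: x ahead of the robot, y to its left, z up, the work surface at z = 0. Lengths are in m, angles in degrees, forces in N, time in s.
With the tool pointing down it reaches from about 0.3 to 0.75 m from the base axis. Payload 8.5 kg.
Tool frame: the origin (TCP) lies between the finger pads; the fingertips stand 8 mm ahead of it and the grasp point (between the pads) lies 11 mm behind it; z points along the fingers, y is the line along which they close (so a half turn about z gives the same grasp; the last joint's range is limited). The gripper opens to 85 mm and grips with 20 to 120 N. Pads are 22 mm wide; open, the fingers measure 114 mm over their backs; the gripper's body (76 mm by 85 mm) begins 54 mm behind the grasp point. The pads swing forward as they close: fully open they stand 13 mm farther back than shut.
Start: joints at [-78.111, 21.807, 74.336, -0, 83.858, -12.336], TCP at [0.226, -0.502, 0.239] pointing down, gripper open.
Joint ranges: [-178.18, 178.18], [-50.72, 133.34], [12.68, 142.11], [-81.47, 261.47], [9.98, 163.14], [-165.26, 165.26]. Speed limits (degrees/s): [136.94, 136.94, 180, 180, 180, 180].

## Interface

Orientations are given as a 3x3 rotation matrix whose columns are the frame's x, y, z axes.
In Python, from workcell import ctrl, get_image, calibration, regions_of, landmark_of gives the robot as it stands.
- The arm moves only by the shell command python3 -m crank 'ROWS' [FORCE]. ROWS is JSON, a list of rows, each an object of numbers: "tx", "ty", "tz": the shift along the tool's x, y, z in m; "roll": the turn about the tool's z in degrees; "hand": the closure, from -1 (fully open) to 1 (shut). A call has 1 to 10 rows; each row is the pose to reach, as a shift and turn from the pose commanded when the call began, along the tool's axes at that moment; what a row does not reach only later rows make up. A row lasts 1/8 s, in which the tool goes at most 62.5 mm and 10.7 degrees, less where a joint would pass 70% of its speed; a pose out of reach is approached as far as the arm can. A call with a gripper value outside its range is refused whole. The fingers move at their own pace and stop on an object; FORCE is the grip in N (left out, the last holds). Time passes only in rows, so rows that repeat a pose let the fingers close. It gives the time, the measured TCP pose, the force and the opening at its end, in the units of the state.
- ctrl.state(): the state, without advancing time (a new reading comes with each control period).
- get_image(name): name is "scene" or "top" or "wrist"; returns the picture (384x512x3 uint8, red, green, blue); there is no depth.
- calibration(name): a dict with "mtx" (3x3 intrinsics, pixels), "world_to_cam" (4x4, takes a point from world to camera coordinates); the wrist camera has in their place "mount" (4x4, takes a point from camera to tool coordinates, whose origin is the TCP and whose axes are the flange's). Camera axes: x right, y down, z forward; pixel columns grow to the right and rows downward; lengths in m; the calibration is good to about 2 mm. A picture is of the moment at which its call begins: read the wrist's pose just before it. calibration takes no time and is no camera call.
- ctrl.finish_job(): hands the job in, once; it reports no verdict.
Trained networks look in the newest picture that a camera, given by its name, has taken for a name from the list of things; names that differ only in an ending like _2 or _b are one class to them, and where a whole thing is asked for, a point or a joint stands for the part that bears it (a point fixed in the world has none). Each returns a list of dicts, best first, with "score" (0 to 1); they miss things now and then, are a little off and sometimes report something else, mostly with a low value. They report only what shows in the picture. A call takes as long as a camera call. They do not tell look-alikes from the thing itself.
- regions_of(camera, target): "region" (384x512 bool, what is visible of it).
- landmark_of(camera, target): "centre" ([x, y, z] in m, in world coordinates, good to about 4 mm: a listed point, or the origin of a listed thing).
The state is a dict: "time": time; "q": joint angles; "qvel": joint speeds; "effort": joint torques, N m; "ee_pos": TCP position; "tool_rot": TCP orientation; "contact_force": force on the tool from outside, world axes, zero at the start; "moment": the same for the moment, N m; "finger_gap": finger opening in m.
Only numpy, scipy, OpenCV 4.12 (cv2) and the standard library are available. Lean on these libraries where they do the work, as an engineer would, in place of code of your own. Each camera call takes 0.05 s, during which the arm holds its last target. There are 200 camera calls.

## Task

The blue box of filled clay cups is ready to go: press its white lid straight down until both orange hooks have snapped over it, then swing the steel hasp shut over the brass staple, and then take the red-headed pin from its wooden rack and drop it down through the staple until its collar rests on it, so that the hasp cannot open. Let go of everything, and leave the cups, jar, tin, mug and scraper where they are.

Things in the scene. Friction and masses are not known exactly. Their poses are not given: they have to be found in the camera images.
- box: Blue plastic box fixed to the table, 130 (own x) x 220 (own y) x 105 mm high; origin at the centre of its underside, z up. Its FRONT, with hasp and staple, is its own +x side. Two orange snap hooks stand at the middles of its short ends (own y = +117 and -117 mm), tops at 134 mm, and bend only outwards.
- lid_pad (a point): Top centre of the round orange press pad (44 mm across, 5 mm high) mid-lid, over the box's origin; axes as the box's. White lid 137 x 224 x 8 mm, laid on the box and guided by it, but resting on the hooks' slopes 19 mm too high (pad at about 137 mm). About 10 to 15 N presses it home: pad top 118 mm above the table, hooks sprung back over its ends.
- hook_left (a joint): Bend of the snap hook at the box's own +y end: 0 = upright (at rest or snapped over the lid), about 0.1 rad while the lid passes it.
- hook_right (a joint): The same for the hook at the box's own -y end.
- hasp (a joint): Angle of the steel hasp: 0 = shut along the box's front; grows as it swings out; 1.57 = straight out from the front; limits 0 to 2.3. Its vertical hinge is stiff: it stays where left and moves with under 1 N at its end. It can shut only once the lid is home, else the staple meets the plate.
- hasp_hinge (a point): On the hasp's hinge line, 90 mm up, at box x, y = (78, -100) mm. The hasp is an upright plate, 5 mm thick, 65 to 115 mm above the table, 160 mm long from the hinge line (in its middle plane); shut, it runs along box +y. Its slot (76 to 124 mm from the hinge, 18 mm high) passes over the staple; push on its solid end, 124 to 160 mm. No finger fits between shut hasp and box.
- hasp_tip (a point): Middle of the hasp's free end, 160 mm from the hinge, 90 mm above the table.
- staple (a point): Centre of the opening of the brass staple, a flat level loop on the lid's front, 98 mm ahead (box +x) of the pad's centre and 28 mm below its top (90 mm up with the lid home). Bars 8 mm thick (4 mm above and below this point); opening 18 x 18 mm, ahead of the shut hasp; outside 28 mm wide, front end 15 mm ahead of this point. Lid edge 26 mm behind it, 113 mm high.
- pin_center (a point): Half-way up the pin, 113 mm long, round, upright: steel shank 11 mm thick, 62 mm long with tapered tip; collar 25 mm across, 6 mm high; red head 22 mm across, 45 mm high. Collar underside 5.5 mm, foot of the head 11.5 mm, its top 56.5 mm above this point; the tip 56.5 mm below. It stands loose in the rack, collar on the rack's top; lift it over 65 mm. About 90 g.
- pin_collar (a point): Centre of the underside of the pin's collar; z is the pin's axis, towards the head.
- rack: The pin's wooden rack, fixed to the table; origin at the centre of its underside. Block 60 (own x) x 96 (own y) x 66 mm high with the pin's hole in the middle; two upright cheeks 10 mm thick stand at own y = +48..58 and -58..-48 mm and rise to 125 mm, so wide-open fingers fit only if they close along the rack's own x.
- cup_a: Terracotta cup, 84 mm across, 60 mm high, origin at its foot. Leave alone.
- cup_b: Another terracotta cup, 84 mm across, 60 mm high. Leave alone.
- cup_c: Terracotta cup, 80 mm across, 55 mm high, behind the box. Leave alone.
- tin: Bare metal can, 60 mm across, 80 mm high, behind the box. Leave alone.
- jar: Amber glass jar with a steel cap, 60 mm across, 130 mm high, in front of the box beyond the free end of the hasp. Leave alone.
- scraper: Spatula 200 mm long, lying on the table. Leave alone.
- mug: Metal cup 72 mm across, 80 mm high. Leave alone.
Mind the look-alikes: they are no part of the job. Several things look just like the part that bears pin_center: the one meant starts farthest to the robot's right.

How it is judged (in metres and radians):
On the way, in this order (a step that is already met when the one before it is completed fails the run):
1. lid pressed home, both hooks snapped over it (z of lid_pad in the frame of box below 0.1215 m and value of joint each of hook_left, hook_right below 0.035 rad), for 0.2 s.
2. hasp shut over the staple, lid still home (all of step 1 and value of joint hasp below 0.13 rad), for 0.2 s.
3. pin hanging in the staple by its collar (all of step 2 and horizontal distance between pin_collar and staple below 0.008 m and z of pin_collar in the frame of staple between 0 and 0.009 m and angle between pin_collar's own z axis and vertical below 0.17 rad and linear speed of pin below 0.02 m/s), for 0.2 s.
At the end, for the whole second after the job is handed in: Lid home (pad top under 121.5 mm above the table), both hooks sprung back (under 0.035 rad), hasp within 0.13 rad of shut, and the pin hanging still in the staple: within 8 mm of its centre, collar underside less than 9 mm above the loop's middle, within 0.17 rad of upright (all of step 3); the robot touches nothing.
It fails at once if a bystander (cup, tin, jar, scraper or mug) moved more than 30 mm (distance of any of cup_a, cup_b, cup_c, tin, jar, scraper, mug from where it was at the start of the episode above 0.03 m).
It also fails if it takes over 56 s, if anything falls off the work surface, if the arm or the gripper's body presses on something with over 40 N, if the wrist force passes 120 N, or if a joint passes its speed limit or range.

## Working session

There is one attempt and no reset: what is moved stays moved. The work goes in short steps, Python scripts to look and compute and a shell command to move; the robot and the scene stay as the last step left them, time stands still between calls to the robot, and variables do not carry over. Pictures are saved under pics/ and viewed, on a budget of 10 in all, crops included, one or two more only if the job needs it, and the job is handed in when it is done.

```bash
ls; mkdir -p pics; cat > h.py <<'E'
import numpy as np, cv2, sys
from workcell import ctrl, get_image, calibration, regions_of, landmark_of
def save(cam,name,crop=None,s=1):
    im=get_image(cam)
    if crop: a,b,c,d=crop; im=im[b:d,a:c]
    cv2.imwrite('pics/'+name,cv2.resize(im[:,:,::-1],None,fx=s,fy=s,interpolation=cv2.INTER_CUBIC))
def st():
    s=ctrl.state(); print(round(s['time'],2),np.round(s['ee_pos'],4),np.round(s['contact_force'],1),round(s['finger_gap'],4)); return s
def proj(cam,p):
    c=calibration(cam);q=c['world_to_cam']@np.r_[p,1];u=c['mtx']@q[:3];return u[:2]/u[2]
def lm(cam,names):
    for n in names:
        for d in landmark_of(cam,n)[:5]:
            print(cam,n,round(d['score'],2),np.round(d['centre'],3), np.round(proj(cam,d['centre'])) if cam!='wrist' else '')
E
python3 - <<'E'
from h import *
s=st();print(np.round(s['tool_rot'],3))
a=get_image('scene');b=get_image('top')
cv2.imwrite('pics/1.png',a[:,:,::-1]);cv2.imwrite('pics/2.png',b[:,:,::-1])
lm('top',['box','lid_pad','hasp_hinge','hasp_tip','staple','pin_center','rack','jar','mug','cup_a','tin','scraper'])
lm('scene',['lid_pad','hasp_tip','hasp_hinge','staple','pin_center','rack','jar'])
E
```

```text
pics
0.0 [ 0.2256 -0.5013  0.2387] [-0.1  0.3 -0.3] 0.0851
[[ 0.912  0.41  -0.   ]
 [ 0.41  -0.912  0.001]
 [ 0.    -0.001 -1.   ]]
top box 0.43 [ 0.589 -0.263 -0.001] [330. 194.]
top lid_pad 0.87 [0.53  0.172 0.138] [187. 204.]
top hasp_hinge 0.68 [0.472 0.056 0.09 ] [227. 226.]
top hasp_tip 0.74 [ 0.575 -0.07   0.086] [271. 193.]
top staple 0.83 [0.58  0.084 0.102] [219. 189.]
top pin_center 0.62 [ 0.454 -0.172  0.055] [302. 234.]
top pin_center 0.53 [ 0.526 -0.142  0.056] [293. 211.]
top pin_center 0.52 [ 0.629 -0.147  0.056] [295. 178.]
top pin_center 0.37 [ 0.586 -0.264  0.061] [333. 192.]
top rack 0.78 [ 0.586 -0.262 -0.001] [329. 194.]
top jar 0.7 [0.742 0.06  0.004] [231. 144.]
top jar 0.64 [ 0.531  0.327 -0.002] [146. 207.]
top jar 0.35 [ 0.5   -0.426 -0.005] [380. 223.]
top mug 0.89 [ 0.726 -0.156 -0.004] [297. 151.]
top cup_a 0.9 [ 0.412 -0.301  0.004] [342. 249.]
top cup_a 0.81 [ 0.499 -0.427 -0.003] [381. 223.]
top cup_a 0.73 [ 0.532  0.328 -0.001] [146. 206.]
top tin 0.76 [ 0.424  0.255 -0.003] [167. 241.]
top scraper 0.68 [ 0.703 -0.366  0.   ] [362. 160.]
scene lid_pad 0.94 [0.53  0.173 0.138] [313. 152.]
scene hasp_hinge 0.71 [0.479 0.057 0.09 ] [265. 168.]
scene staple 0.62 [0.57  0.085 0.104] [291. 183.]
scene staple 0.51 [ 0.406 -0.299  0.001] [139. 219.]
scene pin_center 0.78 [ 0.627 -0.147  0.058] [221. 247.]
scene pin_center 0.73 [ 0.583 -0.265  0.062] [169. 252.]
scene pin_center 0.49 [ 0.459 -0.177  0.052] [184. 204.]
scene pin_center 0.46 [ 0.523 -0.137  0.058] [207. 214.]
scene pin_center 0.29 [0.742 0.06  0.006] [316. 257.]
scene rack 0.89 [ 0.589 -0.262  0.   ] [176. 266.]
scene jar 0.8 [0.745 0.065 0.003] [318. 258.]
scene jar 0.38 [ 0.579 -0.072  0.092] [239. 212.]
```

View pics/1.png

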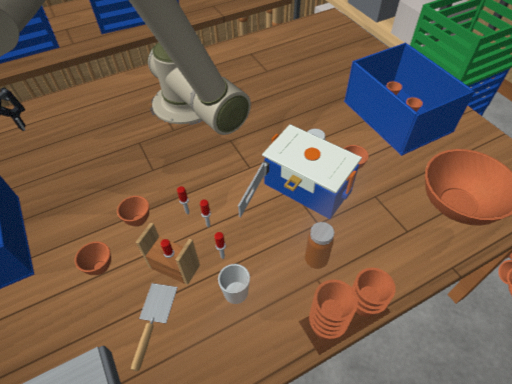

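View pics/2.png

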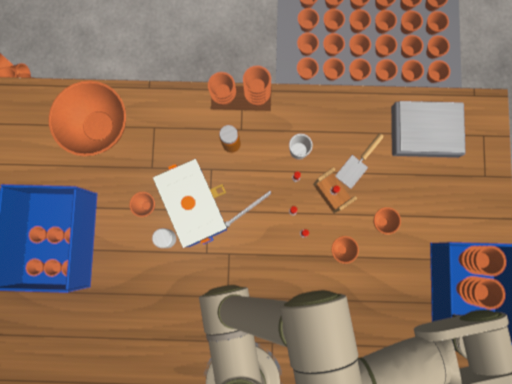

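The pictures show the box with its lid at top (188,203) and the hasp open towards (270,193). There are four red-headed pins, at top (305,233), (293,210), (297,176) and (335,189), or scene (182,195), (205,210), (220,243) and (167,250). The last one stands in the rack and is farthest right (y≈-0.264), so I choose it and check it in a crop.

```bash
python3 - <<'E'
import cv2
a=cv2.imread('pics/1.png')[170:320,100:270]
cv2.imwrite('pics/3.png',cv2.resize(a,None,fx=4,fy=4,interpolation=cv2.INTER_CUBIC))
E
python3 -m crank '[{"tx":0.554,"ty":-0.49,"roll":-3,"hand":1},{"tx":0.554,"ty":-0.49,"roll":-3,"hand":1},{"tx":0.554,"ty":-0.49,"roll":-3,"hand":1},{"tx":0.554,"ty":-0.49,"roll":-3,"hand":1},{"tx":0.554,"ty":-0.49,"roll":-3,"hand":1},{"tx":0.554,"ty":-0.49,"roll":-3,"hand":1},{"tx":0.554,"ty":-0.49,"roll":-3,"hand":1},{"tx":0.554,"ty":-0.49,"roll":-3,"hand":1},{"tx":0.554,"ty":-0.49,"roll":-3,"hand":1},{"tx":0.554,"ty":-0.49,"roll":-3,"hand":1}]' 30
```

```text
invalid input at $[0]: expected keys tx, ty, tz, roll, hand
```

View pics/3.png

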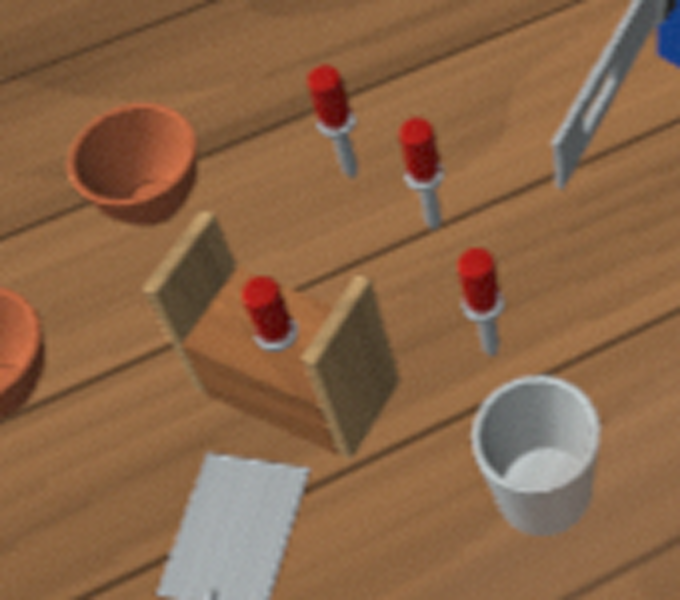

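The crop confirms the chosen pin. It stands in the rack at crop (268,310) with its collar on the block and cheeks on both sides. The other three stand free on the table. All five keys are needed in each row, so I am resending the move.

```bash
python3 -m crank '[{"tx":0.554,"ty":-0.49,"tz":0,"roll":-3,"hand":1},{"tx":0.554,"ty":-0.49,"tz":0,"roll":-3,"hand":1},{"tx":0.554,"ty":-0.49,"tz":0,"roll":-3,"hand":1},{"tx":0.554,"ty":-0.49,"tz":0,"roll":-3,"hand":1},{"tx":0.554,"ty":-0.49,"tz":0,"roll":-3,"hand":1},{"tx":0.554,"ty":-0.49,"tz":0,"roll":-3,"hand":1},{"tx":0.554,"ty":-0.49,"tz":0,"roll":-3,"hand":1},{"tx":0.554,"ty":-0.49,"tz":0,"roll":-3,"hand":1},{"tx":0.554,"ty":-0.49,"tz":0,"roll":-3,"hand":1},{"tx":0.554,"ty":-0.49,"tz":0,"roll":-3,"hand":1}]' 30
python3 - <<'E'
from h import *
s=st();print(np.round(s['tool_rot'],3),np.round(s['q']))
get_image('wrist'); lm('wrist',['lid_pad','staple','hasp_hinge','hasp_tip','jar'])
E
```

```text
time: 2.3
ee_pos: [0.4833, 0.0702, 0.2396]
tool_rot: [[0.889, 0.458, 0.001], [0.458, -0.889, -0.0], [0.001, 0.001, -1.0]]
contact_force: [0.3, -0.9, 0.6]
finger_gap: 0.0
2.3 [0.4833 0.0702 0.2396] [ 0.3 -0.9  0.6] 0.0
[[ 0.889  0.458  0.001]
 [ 0.458 -0.889 -0.   ]
 [ 0.001  0.001 -1.   ]] [-6. 16. 84. -0. 81. 57.]
wrist lid_pad 0.95 [0.531 0.169 0.136] 
wrist staple 0.69 [0.573 0.087 0.107] 
wrist hasp_hinge 0.94 [0.476 0.055 0.091] 
wrist hasp_tip 0.59 [ 0.576 -0.072  0.088]
```

```bash
python3 -m crank '[{"tx":0.045,"ty":-0.035,"tz":0,"roll":0,"hand":1},{"tx":0.0885,"ty":-0.069,"tz":0.0,"roll":0,"hand":1},{"tx":0.0885,"ty":-0.069,"tz":0.04,"roll":0,"hand":1},{"tx":0.0885,"ty":-0.069,"tz":0.075,"roll":0,"hand":1},{"tx":0.0885,"ty":-0.069,"tz":0.09,"roll":0,"hand":1},{"tx":0.0885,"ty":-0.069,"tz":0.096,"roll":0,"hand":1},{"tx":0.0885,"ty":-0.069,"tz":0.102,"roll":0,"hand":1},{"tx":0.0885,"ty":-0.069,"tz":0.106,"roll":0,"hand":1},{"tx":0.0885,"ty":-0.069,"tz":0.110,"roll":0,"hand":1},{"tx":0.0885,"ty":-0.069,"tz":0.110,"roll":0,"hand":1}]'
```

```text
time: 3.85
ee_pos: [0.5307, 0.1697, 0.1302]
tool_rot: [[0.889, 0.457, 0.003], [0.457, -0.889, 0.0], [0.002, 0.001, -1.0]]
contact_force: [2.7, 0.2, 2.0]
finger_gap: -0.0004
```

```bash
python3 -m crank '[{"tx":0,"ty":0,"tz":0.002,"roll":0,"hand":1},{"tx":0,"ty":0,"tz":0.004,"roll":0,"hand":1},{"tx":0,"ty":0,"tz":0.006,"roll":0,"hand":1},{"tx":0,"ty":0,"tz":0.006,"roll":0,"hand":1}]'
```

```text
time: 4.35
ee_pos: [0.5298, 0.17, 0.126]
tool_rot: [[0.889, 0.458, 0.002], [0.458, -0.889, -0.0], [0.002, 0.001, -1.0]]
contact_force: [-7.7, -2.1, 24.4]
finger_gap: 0.0001
```

```bash
python3 -m crank '[{"tx":0,"ty":0,"tz":-0.04,"roll":0,"hand":1},{"tx":0,"ty":0,"tz":-0.08,"roll":0,"hand":1},{"tx":-0.1145,"ty":0.2245,"tz":-0.08,"roll":0,"hand":1},{"tx":-0.1145,"ty":0.2245,"tz":-0.08,"roll":0,"hand":1},{"tx":-0.1145,"ty":0.2245,"tz":-0.08,"roll":0,"hand":1},{"tx":-0.1145,"ty":0.2245,"tz":-0.08,"roll":0,"hand":1},{"tx":-0.1145,"ty":0.2245,"tz":-0.08,"roll":0,"hand":1}]'
python3 - <<'E'
from h import *
for c in ['scene','top','wrist']:
    save(c,'4%s.png'%c,(220,100,390,240) if c=='scene' else None,4 if c=='scene' else 1)
    lm(c,['lid_pad','staple','hasp_tip','hasp_hinge'])
st()
E
```

```text
time: 5.22
ee_pos: [0.5303, -0.0855, 0.2026]
tool_rot: [[0.892, 0.453, -0.001], [0.453, -0.892, 0.0], [-0.001, -0.001, -1.0]]
contact_force: [-0.3, 1.1, 0.2]
finger_gap: 0.0
scene lid_pad 0.76 [0.531 0.169 0.116] [311. 158.]
scene staple 0.88 [0.571 0.081 0.09 ] [290. 187.]
scene hasp_tip 0.96 [ 0.577 -0.076  0.091] [237. 213.]
scene hasp_hinge 0.66 [0.476 0.058 0.092] [264. 166.]
top lid_pad 0.57 [0.532 0.172 0.119] [188. 204.]
top staple 0.65 [0.573 0.081 0.085] [221. 192.]
top hasp_tip 0.23 [ 0.428  0.255 -0.002] [167. 239.]
top hasp_hinge 0.4 [0.472 0.054 0.091] [228. 226.]
wrist staple 0.55 [0.572 0.087 0.088] 
wrist staple 0.21 [ 0.591 -0.262  0.058] 
wrist hasp_tip 0.78 [ 0.573 -0.072  0.086] 
wrist hasp_hinge 0.77 [0.479 0.056 0.092] 
5.97 [ 0.5307 -0.0819  0.2033] [ 0.1 -1.   0. ] -0.0001
```

View pics/4scene.png

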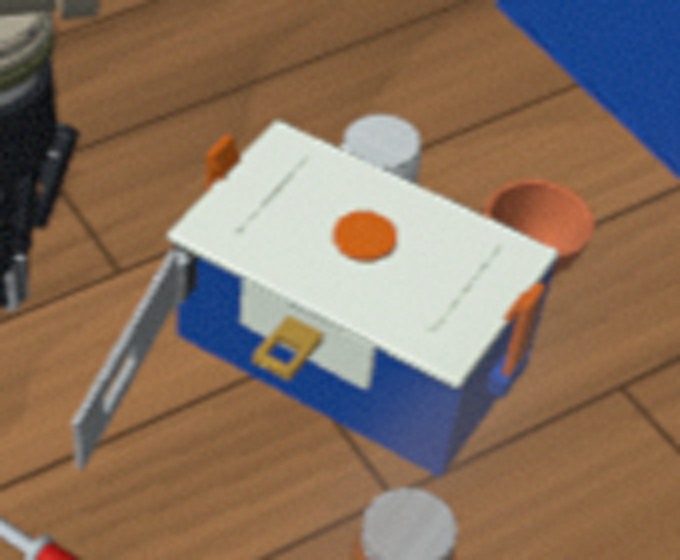

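The crop shows the lid seated, with both hooks over its ends at crop (222,160) and (520,320), and the hasp still open. A look-alike pin seems to have toppled at the bottom left (30,560), so I am checking where it lies.

```bash
python3 - <<'E'
from h import *
a=cv2.imread('pics/4top.png')[130:270,150:400]
cv2.imwrite('pics/5.png',cv2.resize(a,None,fx=3,fy=3,interpolation=cv2.INTER_CUBIC))
lm('top',['pin_center']);lm('scene',['pin_center'])
from scipy.optimize import least_squares
P=[((0,0),(.5305,.1707)),((.078,-.1),(.4755,.056)),((.098,0),(.5725,.084))]
def f(v):
    c,s=np.cos(v[2]),np.sin(v[2]);return np.ravel([np.array([v[0]+c*a-s*b,v[1]+s*a+c*b])-q for (a,b),q in P])
v=least_squares(f,[.53,.17,-1.1]).x;print(v,np.degrees(v[2]),np.round(f(v),4))
c,s=np.cos(v[2]),np.sin(v[2])
for n,(a,b) in dict(hinge=(.078,-.1),staple=(.098,0)).items():print(n,v[0]+c*a-s*b,v[1]+s*a+c*b)
E
```

```text
top pin_center 0.72 [0.574 0.084 0.088] [220. 192.]
top pin_center 0.65 [ 0.588 -0.265  0.058] [333. 192.]
top pin_center 0.59 [ 0.532  0.325 -0.   ] [147. 206.]
top pin_center 0.57 [ 0.502 -0.217  0.011] [316. 220.]
top pin_center 0.56 [ 0.424  0.256 -0.001] [167. 240.]
scene pin_center 0.81 [ 0.68  -0.186  0.015] [217. 279.]
scene pin_center 0.75 [ 0.58  -0.113  0.016] [227. 236.]
scene pin_center 0.74 [ 0.502 -0.22   0.007] [178. 232.]
scene pin_center 0.43 [ 0.586 -0.264  0.065] [169. 253.]
scene pin_center 0.34 [0.479 0.057 0.09 ] [265. 168.]
[ 0.52975377  0.17094635 -1.10728809] -63.44293438746716 [-0.0007  0.0002 -0.0003  0.0005  0.0011 -0.0007]
hinge 0.47517775183866473 0.05646727409840456
staple 0.573568481700479 0.0832863769405858
```

View pics/5.png

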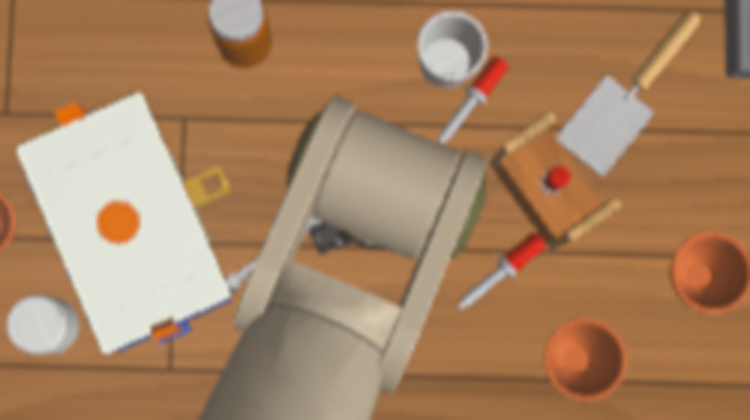

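```bash
python3 - <<'E'
from h import *
s=st();R=s['tool_rot'];p=s['ee_pos'];H=np.array([.4752,.0565])
for th,d in [(-52,.045),(-52,.025),(-43,.018),(-33,.018),(-23,.018),(-13,.018),(-3,.018),(7,.018),(15,.018),(20,.018),(24,.018),(26.6,.018),(26.6,.015)]:
    t=np.radians(th);q=H+.142*np.array([np.cos(t),np.sin(t)])+d*np.array([np.sin(t),-np.cos(t)])
    w=np.r_[q,.083]; print(th,d,np.round(q,3),np.round(R.T@(w-p),3))
E
```

```text
6.08 [ 0.5307 -0.082   0.2033] [-0.5  0.2  0. ] 0.0002
-52 0.045 [ 0.527 -0.083] [-0.004 -0.001  0.12 ]
-52 0.025 [ 0.543 -0.071] [ 0.016 -0.004  0.12 ]
-43 0.018 [ 0.567 -0.054] [ 0.045 -0.009  0.12 ]
-33 0.018 [ 0.584 -0.036] [ 0.069 -0.016  0.12 ]
-23 0.018 [ 0.599 -0.016] [ 0.091 -0.028  0.12 ]
-13 0.018 [0.61  0.007] [ 0.111 -0.043  0.12 ]
-3 0.018 [0.616 0.031] [ 0.128 -0.062  0.12 ]
7 0.018 [0.618 0.056] [ 0.141 -0.083  0.12 ]
15 0.018 [0.617 0.076] [ 0.149 -0.101  0.12 ]
20 0.018 [0.615 0.088] [ 0.153 -0.113  0.12 ]
24 0.018 [0.612 0.098] [ 0.155 -0.123  0.12 ]
26.6 0.018 [0.61  0.104] [ 0.156 -0.129  0.12 ]
26.6 0.015 [0.609 0.107] [ 0.156 -0.132  0.12 ]
```

```bash
python3 -m crank '[{"tx":-0.004,"ty":-0.001,"tz":0.06,"roll":0,"hand":1},{"tx":-0.004,"ty":-0.001,"tz":0.12,"roll":0,"hand":1},{"tx":0.016,"ty":-0.004,"tz":0.12,"roll":0,"hand":1},{"tx":0.045,"ty":-0.009,"tz":0.12,"roll":0,"hand":1},{"tx":0.069,"ty":-0.016,"tz":0.12,"roll":0,"hand":1},{"tx":0.091,"ty":-0.028,"tz":0.12,"roll":0,"hand":1},{"tx":0.111,"ty":-0.043,"tz":0.12,"roll":0,"hand":1},{"tx":0.128,"ty":-0.062,"tz":0.12,"roll":0,"hand":1},{"tx":0.141,"ty":-0.083,"tz":0.12,"roll":0,"hand":1},{"tx":0.141,"ty":-0.083,"tz":0.12,"roll":0,"hand":1}]'
python3 -m crank '[{"tx":0.008,"ty":-0.018,"tz":0,"roll":0,"hand":1},{"tx":0.012,"ty":-0.030,"tz":0,"roll":0,"hand":1},{"tx":0.014,"ty":-0.040,"tz":0,"roll":0,"hand":1},{"tx":0.015,"ty":-0.046,"tz":0,"roll":0,"hand":1},{"tx":0.015,"ty":-0.046,"tz":0,"roll":0,"hand":1}]'
python3 - <<'E'
from h import *
save('scene','6.png',(220,100,390,240),4)
lm('scene',['hasp_tip','staple','lid_pad']);st()
E
```

```text
time: 7.32
ee_pos: [0.6181, 0.0575, 0.0832]
tool_rot: [[0.888, 0.459, -0.0], [0.459, -0.888, 0.0], [-0.0, -0.0, -1.0]]
contact_force: [0.1, 0.2, 0.7]
finger_gap: -0.0003
time: 7.95
ee_pos: [0.6113, 0.1031, 0.0844]
tool_rot: [[0.889, 0.457, 0.003], [0.457, -0.889, -0.002], [0.002, 0.003, -1.0]]
contact_force: [1.2, -6.0, 5.2]
finger_gap: 0.0003
scene hasp_tip 0.85 [0.623 0.127 0.092] [316. 194.]
scene staple 0.94 [0.569 0.085 0.085] [291. 187.]
scene staple 0.7 [ 0.403 -0.3    0.002] [138. 218.]
8.15 [0.6113 0.1031 0.0844] [ 1.3 -5.   5.2] -0.0002
```

View pics/6.png

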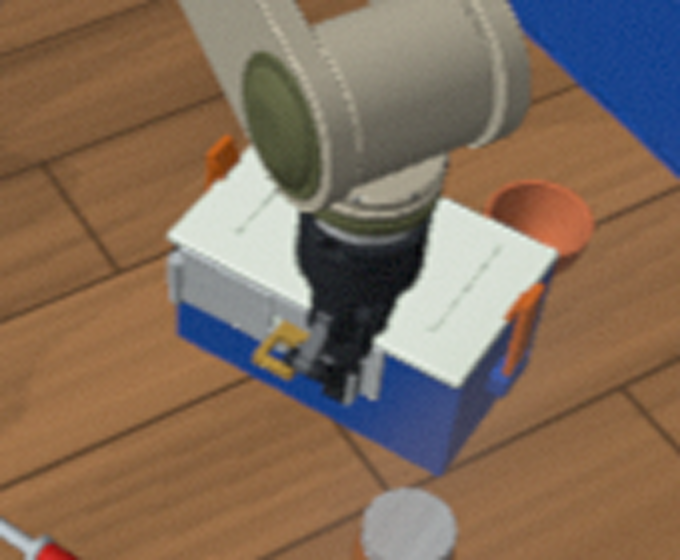

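The hasp is shut: its plate lies along the front, the brass staple pokes through the slot at crop (280,350), and the hooks are upright. Next I back off and go over the rack.

```bash
python3 -m crank '[{"tx":0,"ty":0.04,"tz":0,"roll":0,"hand":1},{"tx":0,"ty":0.04,"tz":-0.06,"roll":0,"hand":1},{"tx":0,"ty":0.04,"tz":-0.12,"roll":0,"hand":1},{"tx":-0.04,"ty":0.08,"tz":-0.16,"roll":0,"hand":0},{"tx":-0.08,"ty":0.12,"tz":-0.17,"roll":-2,"hand":-1},{"tx":-0.11,"ty":0.17,"tz":-0.17,"roll":-4,"hand":-1},{"tx":-0.14,"ty":0.22,"tz":-0.17,"roll":-6,"hand":-1},{"tx":-0.17,"ty":0.27,"tz":-0.17,"roll":-6,"hand":-1},{"tx":-0.19,"ty":0.315,"tz":-0.17,"roll":-6,"hand":-1},{"tx":-0.19,"ty":0.315,"tz":-0.17,"roll":-6,"hand":-1}]'
python3 - <<'E'
from h import *
get_image('top'); 
s=st();s=st();save('wrist','7.png')
lm('wrist',['pin_center','pin_collar','rack'])
lm('top',['hasp_tip','staple','lid_pad'])
print(np.round(s['tool_rot'],3)); c=calibration('wrist');print(np.round(c['mount'],3))
r=regions_of('wrist','rack')[0];m=r['region'];print(r['score'],m.sum(),cv2.minAreaRect(np.argwhere(m)[:,::-1].astype(np.float32)))
E
```

```text
time: 9.4
ee_pos: [0.585, -0.2661, 0.2523]
tool_rot: [[0.839, 0.544, -0.001], [0.544, -0.839, 0.0], [-0.001, -0.001, -1.0]]
contact_force: [0.2, 0.8, 0.0]
finger_gap: 0.0853
9.45 [ 0.5852 -0.264   0.2526] [0.7 0.6 1. ] 0.0853
9.45 [ 0.5852 -0.264   0.2526] [0.7 0.6 1. ] 0.0853
wrist pin_center 0.94 [ 0.581 -0.113  0.014] 
wrist pin_center 0.69 [ 0.592 -0.263  0.058] 
wrist pin_center 0.56 [ 0.681 -0.189  0.014] 
wrist pin_collar 0.72 [ 0.585 -0.262  0.064] 
wrist pin_collar 0.72 [ 0.584 -0.113  0.012] 
wrist pin_collar 0.63 [ 0.507 -0.219  0.012] 
wrist pin_collar 0.62 [ 0.685 -0.188  0.011] 
wrist rack 0.89 [ 0.59  -0.26   0.004] 
top hasp_tip 0.71 [0.621 0.124 0.085] [207. 176.]
top staple 0.65 [0.571 0.083 0.089] [220. 193.]
top staple 0.4 [ 0.5   -0.43  -0.002] [382. 222.]
top lid_pad 0.5 [0.576 0.078 0.089] [221. 191.]
[[ 0.838  0.546 -0.001]
 [ 0.546 -0.838  0.001]
 [-0.    -0.001 -1.   ]]
[[-0.    -0.95  -0.313  0.08 ]
 [ 1.    -0.001  0.001 -0.   ]
 [-0.001 -0.313  0.95  -0.136]
 [ 0.     0.     0.     1.   ]]
0.56 7276 ((253.3102264404297, 178.44540405273438), (135.4657745361328, 72.27062225341797), 87.61405944824219)
```

View pics/7.png

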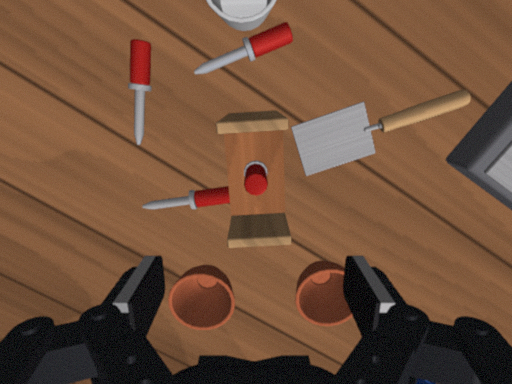

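The wrist picture shows the rack with the pin upright at (256,180), its cheeks above and below, tilted about 3.5° from the tool. The three toppled look-alikes lie clear of it. I refine the pin's xy from the red blob.

```bash
cat > pinfit.py <<'E'
from h import *
from scipy.optimize import least_squares
def wproj(P,s):
    c=calibration('wrist');T=np.eye(4);T[:3,:3]=s['tool_rot'];T[:3,3]=s['ee_pos']
    q=np.linalg.inv(T@c['mount'])@np.c_[P,np.ones(len(P))].T
    u=c['mtx']@q[:3];return (u[:2]/u[2]).T
def cyl(xy,z0,z1,r):
    a=np.linspace(0,2*np.pi,40);return np.array([[xy[0]+r*np.cos(t),xy[1]+r*np.sin(t),z] for t in a for z in(z0,z1)])
def box4(P): return np.r_[P.min(0),P.max(0)]
E
python3 - <<'E'
from pinfit import *
s=st();im=cv2.imread('pics/7.png').astype(int)
m=(im[:,:,2]>110)&(im[:,:,1]<60)&(im[:,:,0]<60)
n,l,stt,c=cv2.connectedComponentsWithStats(m.astype(np.uint8))
for i in range(1,n):
    if stt[i][4]>50: print(stt[i],c[i])
i=min(range(1,n),key=lambda i:np.hypot(*(c[i]-[256,180]))+(stt[i][4]<50)*999)
P=np.argwhere(l==i)[:,::-1];B=np.r_[P.min(0)-.5,P.max(0)+.5]
f=lambda v:box4(wproj(cyl(v,.0775-.0055,.117,.011),s))-B
r=least_squares(f,[.586,-.263]);print(r.x,f(r.x)); print(s['tool_rot'].T@(np.r_[r.x,0]-s['ee_pos']))
E
```

```text
9.85 [ 0.5857 -0.2622  0.2536] [ 0.1 -0.4  1.2] 0.0856
[251  25  42  32 736] [271.55298913  40.67119565]
[131  39  20  46 803] [140.50062267  61.66749689]
[244 174  24  21 378] [255.52645503 184.        ]
[194 190  36  17 387] [211.39276486 198.8372093 ]
[ 0.58395751 -0.26551732] [-0.05943693 -6.86708692  0.06043608  6.33035775]
[-0.0033651   0.001765    0.25356357]
```

```bash
python3 -m crank '[{"tx":-0.0025,"ty":0.002,"tz":0,"roll":-3.5,"hand":-1},{"tx":-0.0025,"ty":0.002,"tz":0.05,"roll":-3.5,"hand":-1},{"tx":-0.0025,"ty":0.002,"tz":0.10,"roll":-3.5,"hand":-1},{"tx":-0.0025,"ty":0.002,"tz":0.145,"roll":-3.5,"hand":-1},{"tx":-0.0025,"ty":0.002,"tz":0.163,"roll":-3.5,"hand":-1},{"tx":-0.0025,"ty":0.002,"tz":0.163,"roll":-3.5,"hand":1},{"tx":-0.0025,"ty":0.002,"tz":0.163,"roll":-3.5,"hand":1},{"tx":-0.0025,"ty":0.002,"tz":0.163,"roll":-3.5,"hand":1},{"tx":-0.0025,"ty":0.002,"tz":0.163,"roll":-3.5,"hand":1},{"tx":-0.0025,"ty":0.002,"tz":0.163,"roll":-3.5,"hand":1}]' 40
```

```text
time: 11.1
ee_pos: [0.5849, -0.2662, 0.0914]
tool_rot: [[0.802, 0.598, 0.002], [0.598, -0.802, -0.001], [0.001, 0.002, -1.0]]
contact_force: [0.1, 1.1, 5.1]
finger_gap: 0.0207
```

```bash
python3 -m crank '[{"tx":0,"ty":0,"tz":-0.02,"roll":0,"hand":1},{"tx":0,"ty":0,"tz":-0.05,"roll":0,"hand":1},{"tx":0,"ty":0,"tz":-0.09,"roll":0,"hand":1},{"tx":0,"ty":0,"tz":-0.13,"roll":0,"hand":1},{"tx":0,"ty":0,"tz":-0.16,"roll":0,"hand":1},{"tx":0,"ty":0,"tz":-0.16,"roll":0,"hand":1}]'
python3 - <<'E'
from h import *
s=st();s=st();save('wrist','8.png',(150,180,400,384),3);cv2.imwrite('pics/8raw.png',get_image('wrist')[:,:,::-1])
s2=st()
for n in ['pin_center','pin_collar']:
    for d in landmark_of('wrist',n): print(n,d['score'],d['centre'],s['tool_rot'].T@(np.array(d['centre'])-s['ee_pos']))
E
```

```text
time: 11.85
ee_pos: [0.585, -0.2663, 0.2525]
tool_rot: [[0.801, 0.598, 0.004], [0.598, -0.801, -0.003], [0.001, 0.004, -1.0]]
contact_force: [1.1, 0.2, -1.5]
finger_gap: 0.0211
11.85 [ 0.585  -0.2663  0.2525] [ 1.1  0.2 -1.5] 0.0211
11.85 [ 0.585  -0.2663  0.2525] [ 1.1  0.2 -1.5] 0.0211
11.95 [ 0.5842 -0.2658  0.2491] [ 0.6  0.1 -0.4] 0.0208
pin_center 0.94 [0.4969, -0.2201, 0.0147] [-0.04336359 -0.09075606  0.23732816]
pin_center 0.79 [0.6809, -0.1913, 0.015] [ 0.12133198 -0.0038032   0.23764301]
pin_center 0.72 [0.5899, -0.2626, 0.217] [ 0.00605182 -0.00020423  0.03548906]
pin_center 0.61 [0.5768, -0.1099, 0.0136] [ 0.08657492 -0.13130237  0.23844168]
pin_collar 0.89 [0.685, -0.1858, 0.0122] [ 0.1279031  -0.00577157  0.24044408]
pin_collar 0.79 [0.5884, -0.11, 0.0127] [ 0.09581097 -0.12428918  0.2393854 ]
pin_collar 0.79 [0.5083, -0.2202, 0.0103] [-0.03429292 -0.0838776   0.24177109]
pin_collar 0.76 [0.5859, -0.2639, 0.2227] [ 0.00207676 -0.00152973  0.0297775 ]
```

View pics/8.png

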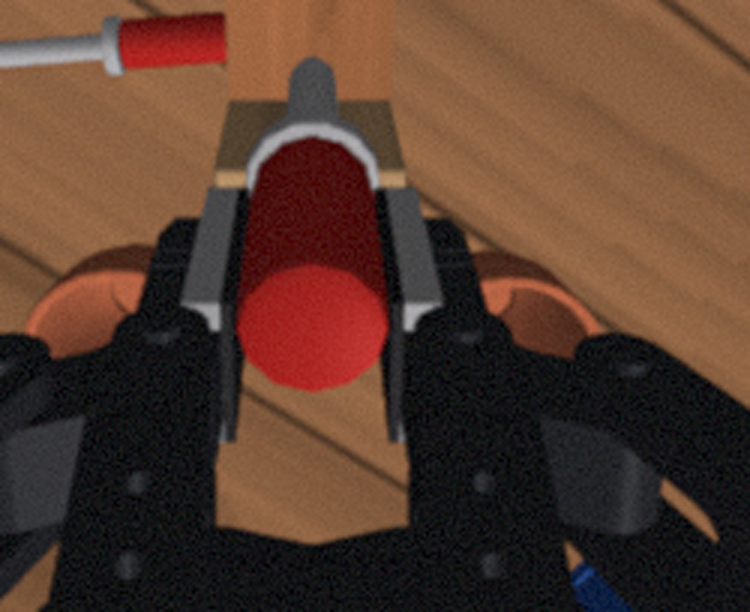

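The pin is held upright: head top at crop (312,327), collar at (312,150), tip at (312,60). I fit its offset in the tool frame.

```bash
python3 - <<'E'
from pinfit import *
c=calibration('wrist');Mi=np.linalg.inv(c['mount'])
def pj(P):
    q=Mi@np.c_[P,np.ones(len(P))].T;u=c['mtx']@q[:3];return (u[:2]/u[2]).T
a=np.linspace(0,2*np.pi,73)
def circ(h,r,v): # h: height above centre toward head (tool -z), v=x,y,z,tilt
    loc=np.c_[r*np.cos(a),r*np.sin(a),-h*np.ones(73)]
    ct,s_=np.cos(v[3]),np.sin(v[3]);Ry=np.array([[ct,0,s_],[0,1,0],[-s_,0,ct]])
    return loc@Ry.T+v[:3]
def f(v):
    t=pj(circ(.0565,.011,v));k=pj(circ(.0085,.0125,v));e=pj(circ(-.0565,.003,v))
    return np.r_[t[:,0].min()-229.3,t[:,0].max()-279,t[:,1].min()-268.3,t[:,1].max()-310,k[:,0].min()-232,k[:,0].max()-276.3,k[:,1].min()-220.7,e[:,1].min()-199]
for fix in (0,1):
    g=(lambda w:f(np.r_[w,0])) if fix else f
    r=least_squares(g,[0,0,.031]+([] if fix else [0]));print(np.round(r.x,4),np.round(r.fun,1))
E
```

```text
[-0.0019  0.0001  0.0387  0.0087] [ 0.   0.2 -0.3  0.4  0.7 -1.  -0.1 -0.1]
[-0.0016  0.0001  0.0376] [-0.2  0.4 -0.8  0.6  0.6 -0.9 -0.1  0.6]
```

```bash
python3 -m crank '[{"tx":0.02,"ty":-0.029,"tz":0,"roll":-9,"hand":1},{"tx":0.042,"ty":-0.06,"tz":0,"roll":-18,"hand":1},{"tx":0.066,"ty":-0.095,"tz":0,"roll":-27,"hand":1},{"tx":0.09,"ty":-0.13,"tz":0,"roll":-36,"hand":1},{"tx":0.115,"ty":-0.166,"tz":0,"roll":-45,"hand":1},{"tx":0.14,"ty":-0.202,"tz":0,"roll":-54,"hand":1},{"tx":0.163,"ty":-0.236,"tz":0,"roll":-63,"hand":1},{"tx":0.182,"ty":-0.263,"tz":0,"roll":-72,"hand":1},{"tx":0.2,"ty":-0.289,"tz":0,"roll":-80,"hand":1},{"tx":0.2,"ty":-0.289,"tz":0,"roll":-80,"hand":1}]'
python3 -m crank '[{"tx":0,"ty":0,"tz":0.015,"roll":0,"hand":1},{"tx":0,"ty":0,"tz":0.02,"roll":0,"hand":1},{"tx":0,"ty":0,"tz":0.02,"roll":0,"hand":1}]'
python3 - <<'E'
from h import *
s=st();print(np.round(s['tool_rot'],3))
save('wrist','9.png',(150,120,400,320),3)
s=st();lm('wrist',['staple','pin_collar','hasp_tip','lid_pad'])
save('scene','9s.png',(220,100,390,240),4);lm('scene',['staple','pin_collar','hasp_tip'])
E
```

```text
time: 13.3
ee_pos: [0.5715, 0.087, 0.2492]
tool_rot: [[-0.453, 0.892, -0.002], [0.892, 0.453, 0.0], [0.001, -0.002, -1.0]]
contact_force: [-0.2, -1.2, -0.8]
finger_gap: 0.021
time: 13.68
ee_pos: [0.5719, 0.0845, 0.2294]
tool_rot: [[-0.448, 0.894, -0.002], [0.894, 0.448, 0.0], [0.001, -0.001, -1.0]]
contact_force: [-0.3, -0.1, -0.9]
finger_gap: 0.0211
13.68 [0.5719 0.0845 0.2294] [-0.3 -0.1 -0.9] 0.0211
[[-0.448  0.894 -0.002]
 [ 0.894  0.448  0.   ]
 [ 0.001 -0.001 -1.   ]]
13.72 [0.5721 0.0846 0.23  ] [0.8 0.1 0.1] 0.021
wrist staple 0.61 [0.574 0.085 0.087] 
wrist staple 0.19 [0.479 0.053 0.089] 
wrist pin_collar 0.67 [0.569 0.089 0.205] 
wrist pin_collar 0.44 [ 0.686 -0.185  0.01 ] 
wrist hasp_tip 0.63 [0.62  0.123 0.087] 
wrist lid_pad 0.64 [0.528 0.169 0.116] 
wrist lid_pad 0.6 [ 0.412 -0.303  0.003] 
scene staple 0.75 [0.572 0.084 0.088] [291. 187.]
scene staple 0.56 [0.622 0.125 0.092] [315. 194.]
scene pin_collar 0.63 [ 0.685 -0.188  0.013] [218. 281.]
scene pin_collar 0.59 [ 0.583 -0.11   0.01 ] [228. 237.]
scene pin_collar 0.54 [0.574 0.086 0.202] [295. 158.]
scene pin_collar 0.48 [ 0.501 -0.223  0.013] [176. 231.]
scene hasp_tip 0.62 [0.623 0.124 0.09 ] [315. 195.]
```

View pics/9.png

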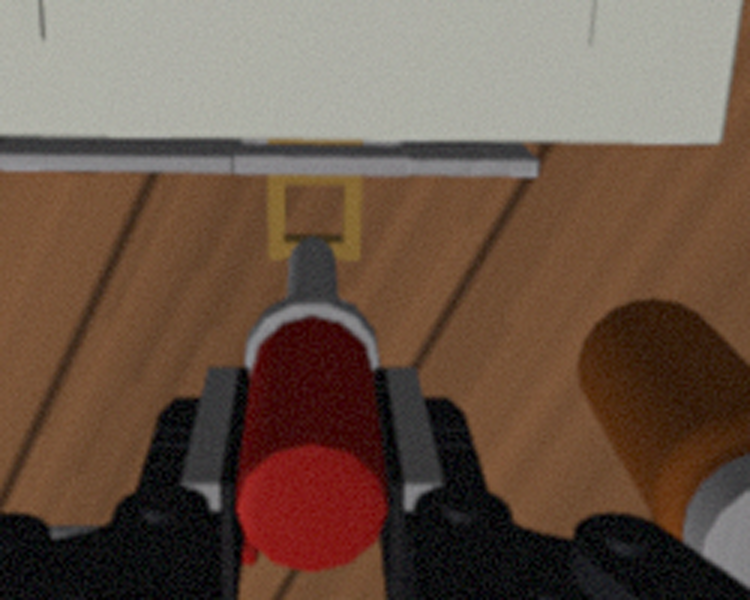

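View pics/9s.png

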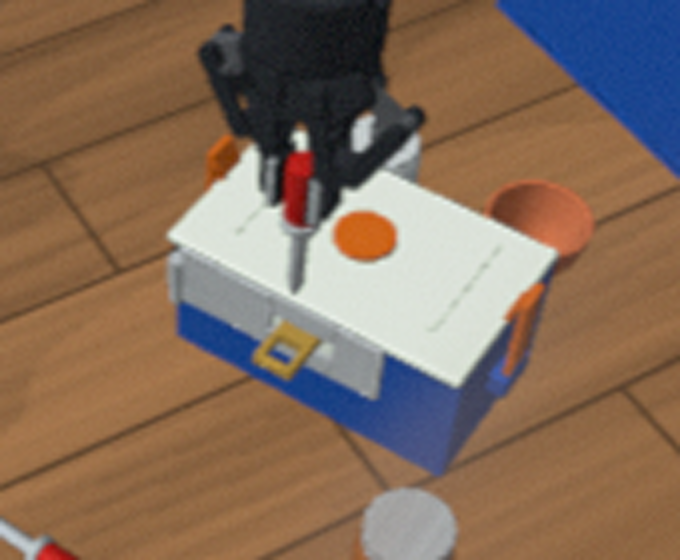

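The wrist view shows the staple opening at crop (286–343, 185–240), with the pin centred above it sideways. The scene view shows the hasp still shut. I compute the remaining offset.

```bash
python3 - <<'E'
from h import *
s=st();R=s['tool_rot'];p=s['ee_pos'];c=calibration('wrist')
for z in (.094,):
  for u,v in [(254.8,181.7),(254.8,200),(254.8,206.7),(245.3,190),(264.3,190),(239.3,195),(270,195)]:
    d=c['mount'][:3,:3]@np.linalg.inv(c['mtx'])@[u,v,1];o=c['mount'][:3,3]
    t=(.230-z-o[2])/d[2];print(u,v,np.round(o+t*d,4))
E
```

```text
14.12 [0.5721 0.0852 0.2305] [-0.8  0.2 -0.3] 0.021
254.8 181.7 [0.0046 0.0005 0.136 ]
254.8 200 [-0.0129  0.0005  0.136 ]
254.8 206.7 [-0.0194  0.0005  0.136 ]
245.3 190 [-0.0032 -0.0082  0.136 ]
264.3 190 [-0.0032  0.0091  0.136 ]
239.3 195 [-0.008  -0.0137  0.136 ]
270 195 [-0.008   0.0144  0.136 ]
```

```bash
python3 -m crank '[{"tx":-0.002,"ty":0.0005,"tz":0.01,"roll":0,"hand":1},{"tx":-0.002,"ty":0.0005,"tz":0.025,"roll":0,"hand":1},{"tx":-0.002,"ty":0.0005,"tz":0.035,"roll":0,"hand":1},{"tx":-0.002,"ty":0.0005,"tz":0.042,"roll":0,"hand":1},{"tx":-0.002,"ty":0.0005,"tz":0.049,"roll":0,"hand":1},{"tx":-0.002,"ty":0.0005,"tz":0.056,"roll":0,"hand":1},{"tx":-0.002,"ty":0.0005,"tz":0.056,"roll":0,"hand":1}]'
```

```text
time: 15.0
ee_pos: [0.5734, 0.0835, 0.1739]
tool_rot: [[-0.45, 0.893, -0.001], [0.893, 0.45, -0.0], [-0.0, -0.001, -1.0]]
contact_force: [-0.7, -1.4, 0.1]
finger_gap: 0.021
```

```bash
python3 -m crank '[{"tx":0,"ty":0,"tz":0.01,"roll":0,"hand":1},{"tx":0,"ty":0,"tz":0.02,"roll":0,"hand":1},{"tx":0,"ty":0,"tz":0.03,"roll":0,"hand":1},{"tx":0,"ty":0,"tz":0.038,"roll":0,"hand":1},{"tx":0,"ty":0,"tz":0.038,"roll":0,"hand":1}]'
python3 - <<'E'
from h import *
s=st();save('scene','10.png',(250,110,350,230),5);lm('scene',['pin_collar','hasp_tip','staple','pin_center'])
E
```

```text
time: 15.62
ee_pos: [0.5732, 0.0835, 0.1354]
tool_rot: [[-0.45, 0.893, -0.002], [0.893, 0.45, -0.0], [0.001, -0.001, -1.0]]
contact_force: [1.3, -3.7, -2.5]
finger_gap: 0.021
15.62 [0.5732 0.0835 0.1354] [ 1.3 -3.7 -2.5] 0.021
scene pin_collar 0.76 [ 0.685 -0.188  0.015] [218. 281.]
scene pin_collar 0.71 [0.53  0.171 0.115] [311. 158.]
scene pin_collar 0.65 [0.574 0.089 0.112] [294. 181.]
scene pin_collar 0.52 [ 0.585 -0.109  0.01 ] [229. 238.]
scene pin_collar 0.46 [ 0.501 -0.225  0.014] [176. 231.]
scene hasp_tip 0.59 [0.623 0.125 0.091] [315. 194.]
scene staple 0.84 [0.573 0.086 0.087] [292. 188.]
scene pin_center 0.68 [0.569 0.087 0.107] [292. 182.]
scene pin_center 0.63 [ 0.68  -0.188  0.015] [217. 279.]
scene pin_center 0.54 [ 0.498 -0.22   0.008] [177. 231.]
scene pin_center 0.53 [ 0.58  -0.112  0.016] [227. 236.]
```

View pics/10.png

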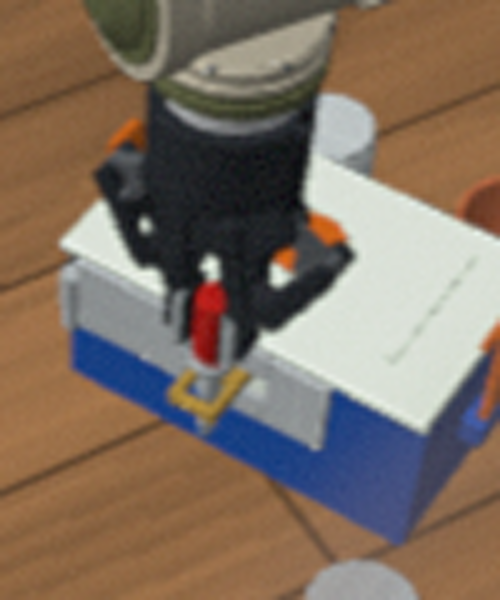

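The pin's shank is through the staple, with the tip visible below the loop at (205,425) and the collar just above it. A small side force says to shift about 1.5 mm outwards; then I lower on.

```bash
python3 -m crank '[{"tx":-0.0015,"ty":0,"tz":0.002,"roll":0,"hand":1},{"tx":-0.0015,"ty":0,"tz":0.005,"roll":0,"hand":1},{"tx":-0.0015,"ty":0,"tz":0.008,"roll":0,"hand":1},{"tx":-0.0015,"ty":0,"tz":0.008,"roll":0,"hand":1}]'
```

```text
time: 16.38
ee_pos: [0.5739, 0.0824, 0.128]
tool_rot: [[-0.45, 0.893, -0.001], [0.893, 0.45, 0.0], [0.001, -0.001, -1.0]]
contact_force: [-0.0, 0.2, -0.8]
finger_gap: 0.0211
```

Side force is gone. A few millimetres more to contact.

```bash
python3 -m crank '[{"tx":0,"ty":0,"tz":0.003,"roll":0,"hand":1},{"tx":0,"ty":0,"tz":0.005,"roll":0,"hand":1},{"tx":0,"ty":0,"tz":0.005,"roll":0,"hand":1}]'
```

```text
time: 16.75
ee_pos: [0.574, 0.0823, 0.1231]
tool_rot: [[-0.45, 0.893, -0.0], [0.893, 0.45, 0.0], [0.0, -0.0, -1.0]]
contact_force: [1.0, 0.5, -0.2]
finger_gap: 0.0208
```

```bash
python3 -m crank '[{"tx":0,"ty":0,"tz":0.002,"roll":0,"hand":1},{"tx":0,"ty":0,"tz":0.002,"roll":0,"hand":0.3},{"tx":0,"ty":0,"tz":0.002,"roll":0,"hand":0},{"tx":0,"ty":0,"tz":0.002,"roll":0,"hand":-0.3},{"tx":0,"ty":0,"tz":0.002,"roll":0,"hand":-0.3},{"tx":0,"ty":0,"tz":-0.03,"roll":0,"hand":-0.3},{"tx":0,"ty":0,"tz":-0.08,"roll":0,"hand":-0.3},{"tx":0,"ty":0,"tz":-0.14,"roll":0,"hand":-0.3},{"tx":0.06,"ty":-0.05,"tz":-0.16,"roll":0,"hand":-0.3},{"tx":0.1,"ty":-0.1,"tz":-0.16,"roll":0,"hand":-0.3}]'
python3 - <<'E'
from h import *
s=st();save('scene','11.png',(230,110,370,230),5);lm('scene',['pin_collar','hasp_tip','staple','pin_center','lid_pad'])
get_image('top');lm('top',['pin_collar','hasp_tip','staple','cup_c','tin','jar'])
E
```

```text
time: 18.0
ee_pos: [0.4572, 0.1225, 0.2833]
tool_rot: [[-0.45, 0.893, 0.003], [0.893, 0.45, 0.0], [-0.001, 0.003, -1.0]]
contact_force: [-0.3, 0.1, 0.5]
finger_gap: 0.0554
18.0 [0.4572 0.1225 0.2833] [-0.3  0.1  0.5] 0.0554
scene pin_collar 0.68 [ 0.504 -0.226  0.013] [176. 233.]
scene pin_collar 0.57 [0.569 0.086 0.093] [291. 185.]
scene pin_collar 0.53 [ 0.586 -0.11   0.011] [229. 238.]
scene pin_collar 0.53 [ 0.686 -0.188  0.012] [218. 282.]
scene hasp_tip 0.39 [ 0.404 -0.302  0.001] [137. 219.]
scene staple 0.65 [0.57  0.088 0.087] [292. 187.]
scene pin_center 0.72 [ 0.5   -0.222  0.01 ] [177. 231.]
scene pin_center 0.66 [0.568 0.084 0.091] [290. 186.]
scene pin_center 0.54 [ 0.678 -0.187  0.015] [217. 279.]
scene pin_center 0.5 [ 0.582 -0.108  0.013] [229. 236.]
scene pin_center 0.33 [ 0.531  0.326 -0.   ] [351. 166.]
scene lid_pad 0.61 [0.531 0.172 0.119] [312. 158.]
scene lid_pad 0.34 [ 0.43   0.254 -0.   ] [312. 154.]
top pin_collar 0.62 [ 0.588 -0.11   0.01 ] [283. 192.]
top pin_collar 0.59 [ 0.689 -0.186  0.01 ] [307. 162.]
top pin_collar 0.57 [ 0.503 -0.223  0.013] [318. 220.]
top pin_collar 0.39 [0.572 0.089 0.092] [218. 192.]
top hasp_tip 0.42 [0.621 0.128 0.088] [206. 176.]
top staple 0.84 [0.577 0.083 0.085] [220. 191.]
top staple 0.44 [ 0.425  0.251 -0.002] [168. 240.]
top cup_c 0.97 [ 0.498 -0.428 -0.   ] [381. 223.]
top cup_c 0.89 [ 0.41  -0.302  0.001] [342. 250.]
top cup_c 0.84 [0.53  0.326 0.001] [147. 207.]
top tin 0.65 [0.428 0.252 0.001] [168. 239.]
top tin 0.56 [0.572 0.087 0.089] [218. 193.]
top jar 0.93 [0.739 0.061 0.002] [231. 145.]
```

View pics/11.png

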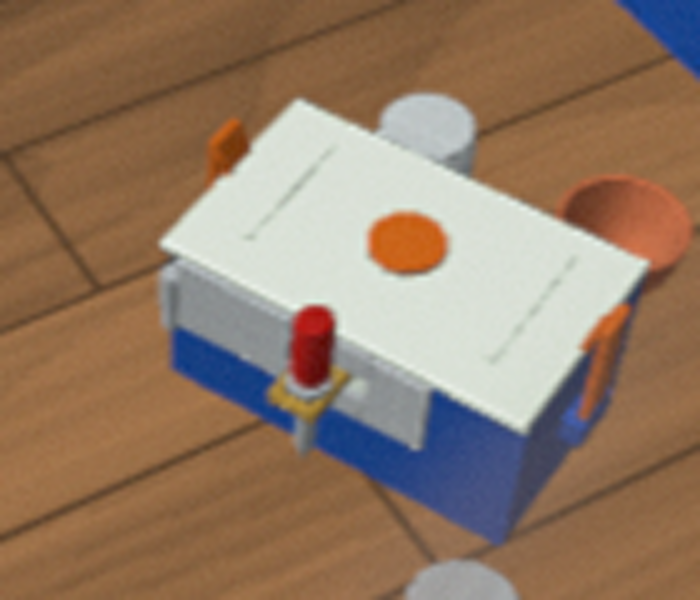

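The pin hangs upright in the staple with its collar on the loop, at (310,385). The hasp is shut, the lid is home, both hooks are up, and the gripper is clear. I let the arm settle and hand in.

```bash
python3 -m crank '[{"tx":0,"ty":0,"tz":0,"roll":0,"hand":-0.3},{"tx":0,"ty":0,"tz":0,"roll":0,"hand":-0.3},{"tx":0,"ty":0,"tz":0,"roll":0,"hand":-0.3},{"tx":0,"ty":0,"tz":0,"roll":0,"hand":-0.3}]' && python3 -c "
from workcell import ctrl
print(ctrl.finish_job())"
```

```text
time: 19.15
ee_pos: [0.4581, 0.122, 0.2823]
tool_rot: [[-0.45, 0.893, -0.0], [0.893, 0.45, 0.0], [0.0, -0.0, -1.0]]
contact_force: [-0.1, -0.1, -0.6]
finger_gap: 0.0554
the job is handed in; nothing more can be done
None
```

The box is locked and the job was handed in at about 19 s of the 56 s allowed. I pressed the lid home (24 N, pad about 118 mm), swung the hasp shut, and dropped the rack's pin through the staple. I then let go and backed the arm clear.

**Last checks:**
- **Lid and hooks:** the networks put the pad at 119 mm, and both hooks stand upright over the lid ends in the last picture.
- **Hasp:** the top camera puts its tip at (0.621, 0.128), against about (0.618, 0.128) when fully shut. The scene camera missed the tip in that last look.
- **Pin:** it stands upright with its collar on the loop. The networks place the collar 2 to 8 mm horizontally from the staple, depending on the camera, and are good to about 4 mm. The top camera gave the 8 mm, right at the limit, but with an 11 mm shank in the 18 mm opening the pin cannot sit that far off.
- **Bystanders:** the jar, the tin and all three cups read within a few millimetres of their start. I did not re-measure the mug and scraper at the end; the arm never went near them.

**Two things to note:**
- The three look-alike pins fell over early, most likely on their own: the arm was well above them and showed no contact.
- The first wrist fit of the pin's height in the gripper was about 7 mm off what I expected, so I lowered it in small steps, watching the wrist force, and let it drop the last few millimetres.

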